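Tip one brass sleeve out of a magazine tube

TASK

Lift the slotted aluminium magazine tube off its rest, hold its spout low over the empty grey tray and tilt it slowly until just the front one of its two brass sleeves slides over the rim into that tray; then tilt it back at once so that the other sleeve stays in the tube. Lay the tube level back in its rest the way it lay before (spout the same way) and let go. Do not touch the sleeves with the gripper and leave everything else on the bench where it is.

Things in the scene. Friction and masses are not known exactly. Their poses are not given: they have to be found in the camera images.
- tube: Square aluminium magazine tube, 39 mm wide, 40 mm high, walls 3 mm, inner width 33 mm, 0.25 kg. Origin: on its underside, mid-width, 85 mm from the tail. z up as it lies in the rest, y along it to the open spout. Tail closed, at y = -85 mm; straight until y = 48 mm, then an upswept spout. A 23 mm slot along its top to y = -2 mm, no roof in front of that: the sleeves show from above.
- tube_grip (a point): Good point to grip the tube from above, across its 39 mm sides with 40 N or more: on its centre line at y = -10 mm, 22 mm above its underside.
- tube_bend (a point): Start of the spout on the tube's inner floor (tube frame y = 48, z = 3 mm). From here the floor rises in three 20 mm flats at 8, 16 and 24 degrees to the rim; open above, side walls 23 mm high. A sleeve left on the spout slides back in when the tube is level.
- tube_rim (a point): Middle of the open rim of the spout, on its inner floor: tube frame x = 0, y = 105, z = 19 mm. Friction of brass in the tube is about 0.25, varying by a fifth: as the tube tilts spout-down the sleeves move up the spout; the front one drops over the rim at some 22 to 32 degrees, the back one only 2 to 8 degrees later.
- sleeve_front: Brass sleeve, 28 mm diameter, 60 mm long, about 0.12 kg (varies), lying in the tube, the one nearer the spout. Origin at its centre, y along its axis.
- sleeve_back: The other, identical brass sleeve, behind it, near the closed tail. Origin at its centre, y along its axis.
- rest: Fixed dark steel rest: base plate 74 x 160 x 8 mm, two open-topped forks at y = -62 and +40 mm, 14 mm long, 88 mm apart. Origin under the plate below the tube's origin, y the way the spout points. The tube's underside lies 30 mm above the bench, between cheeks 43 mm apart that flare at the top (53 mm above the bench); it may lie up to 20 mm off along y.
- tray_empty: Fixed open grey plastic tray, empty: 140 mm (x) by 180 mm (y), walls 40 mm high and 4 mm thick, floor 4 mm. Origin under its centre.
- tray_full: Fixed grey tray of the same size, full of steel valve bodies standing up to 54 mm high. Leave it alone. Origin under its centre.
- valve1: Bystander, loose: steel valve body, origin on its underside. Leave it where it is.
- valve2: Bystander, loose: steel valve body, origin on its underside. Leave it where it is.
- valve3: Bystander, loose: steel valve body, origin on its underside. Leave it where it is.
- valve4: Bystander, loose: steel valve body, origin on its underside. Leave it where it is.
- pliers: Bystander, loose: pliers with orange grips, origin on its underside. Leave it where it is.
- driver: Bystander, loose: screwdriver, origin on its underside. Leave it where it is.
- oil: Bystander, loose: white bottle, origin on its underside. Leave it where it is.
There are look-alikes about, which are no part of the job. What is shaped like the rest but turquoise is not meant. There is more than one size of the tube; the job needs the larger.

How it is judged:
On the way, in this order (a step that is already met when the one before it is completed fails the run):
1. the tube is lifted at least 30 mm off its rest with both sleeves in it (z of tube in the frame of rest above 0.06 m and x of sleeve_front in the frame of tube between -0.02 and 0.02 m and y of sleeve_front in the frame of tube between -0.09 and 0.108 m and z of sleeve_front in the frame of tube between 0 and 0.05 m and x of sleeve_back in the frame of tube between -0.02 and 0.02 m and y of sleeve_back in the frame of tube between -0.09 and 0.108 m and z of sleeve_back in the frame of tube between 0 and 0.05 m), for 0.2 s.
2. the front sleeve has been tipped into the empty tray while the other is still in the lifted tube (x of sleeve_front in the frame of tray_empty between -0.07 and 0.07 m and y of sleeve_front in the frame of tray_empty between -0.09 and 0.09 m and z of sleeve_front in the frame of tray_empty below 0.055 m and x of sleeve_back in the frame of tube between -0.02 and 0.02 m and y of sleeve_back in the frame of tube between -0.09 and 0.108 m and z of sleeve_back in the frame of tube between 0 and 0.05 m and height (world z) of tube above 0.045 m), for 0.2 s.
At the end, for the whole second after the job is handed in: Front sleeve at rest in the empty tray, back sleeve inside the tube; tube at rest on both forks: underside within 4 mm of the fork floors, within 6 mm sideways and 20 mm lengthwise of the middle, level within 0.06 rad, along the rest within 0.08 rad, spout the same way (x of sleeve_front in the frame of tray_empty between -0.07 and 0.07 m and y of sleeve_front in the frame of tray_empty between -0.09 and 0.09 m and z of sleeve_front in the frame of tray_empty below 0.055 m and x of sleeve_back in the frame of tube between -0.02 and 0.02 m and y of sleeve_back in the frame of tube between -0.09 and 0.108 m and z of sleeve_back in the frame of tube between 0 and 0.05 m and x of tube in the frame of rest between -0.006 and 0.006 m and y of tube in the frame of rest between -0.02 and 0.02 m and z of tube in the frame of rest between 0.026 and 0.034 m and angle between tube's own z axis and vertical below 0.06 rad and angle between the y axis of tube and the y axis of rest, either way round below 0.08 rad and y of tube_rim in the frame of rest above 0.07 m and linear speed of each of sleeve_front, tube, sleeve_back below 0.03 m/s); the robot touches nothing.
It fails at once if the back sleeve comes out of the tube (not (x of sleeve_back in the frame of tube between -0.02 and 0.02 m and y of sleeve_back in the frame of tube between -0.09 and 0.108 m and z of sleeve_back in the frame of tube between 0 and 0.05 m)).
It fails at once if the gripper touches a sleeve (contact force between any of sleeve_front, sleeve_back and the fingers above 0.5 N).
It fails at once if the front sleeve is dropped from a height (faster than 1.5 m/s, a fall of some 115 mm) (linear speed of sleeve_front above 1.5 m/s).
It fails at once if a bystander is moved more than 20 mm (distance of any of valve1, valve2, valve3, valve4, pliers, driver, oil from where it was at the start of the episode above 0.02 m).
It also fails if it takes over 67 s, if anything falls off the work surface, if the arm or the gripper's body presses on something with over 40 N, if the wrist force passes 120 N, or if a joint passes its speed limit or range.

ROBOT

A 6-joint arm with a two-finger parallel gripper is mounted at the origin on the work surface. World frame = base frame: x ahead of the robot, y to its left, z up, the work surface at z = 0. Lengths are in m, angles in rad, forces in N, time in s.
With the tool pointing down it reaches from about 0.25 to 0.725 m from the base axis. Payload 4 kg.
Tool frame: the origin (TCP) lies at the very end of the fingers, on their centre line; the grasp point (between the pads) lies 19 mm behind it; z points along the fingers, y is the line along which they close (so a half turn about z gives the same grasp; the last joint's range is limited). The gripper opens to 85 mm and grips with 20 to 120 N. Pads are 22 mm wide; open, the fingers measure 114 mm over their backs; the gripper's body (76 mm by 85 mm) begins 54 mm behind the grasp point. The pads swing forward as they close: fully open they stand 13 mm farther back than shut.
Start: joints at [-1.173, 0.241, 0.005, 1.335, 0, 1.571], TCP at [0.194, -0.461, 0.231] pointing down, gripper open.
Joint ranges: [-2.72, 2.72], [-1.05, 1.87], [-1.09, 1.28], [-1.99, 2.15], [-1.42, 1.44], [-3.14, 3.14]. Speed limits (rad/s): [2.79, 2.79, 3.14, 3.14, 3.14, 3.14].

INTERFACE

Orientations are given as a unit quaternion [x, y, z, w].
In Python, from workcell import telemetry, vision, workorder gives the robot as it stands.
- The arm moves only by the shell command python3 -m inch 'ROWS'. ROWS is JSON, a list of rows, each a list of 3 entries, a list of its own where there are three numbers: the turn, a rotation vector about the tool's x, y, z scaled (see below), then the shift along the tool's x, y, z scaled (see below), then the closure, from -1 (fully open) to 1 (shut). A call has 1 to 10 rows; each row shifts and turns the commanded pose from where the row before left it, along the tool's axes as they then stand; what a row does not reach is not made up. The controller multiplies each number of a shift by 0.3 m and each number of a turn by 360 degrees. A row lasts 1/12 s, in which the tool goes at most 41.7 mm and 7.16 degrees, less where a joint would pass 70% of its speed; a pose out of reach is approached as far as the arm can. A call with a number of a shift or a turn outside -1 to 1 is refused whole. A call with a gripper value outside its range is refused whole. The fingers move at their own pace and stop on an object; the grip force is fixed at half the most. Time passes only in rows, so rows that do not move let the fingers close. It gives the time, the measured TCP pose, the force, the opening and the grip force at its end, in the units of the state.
- telemetry.get_obs(): the state, without advancing time (a new reading comes with each control period).
- vision.camera(name): name is "scene" or "top" or "wrist"; returns a dict with "img" (384x512x3 uint8, red, green, blue), "fov_y" (degrees; the focal length in pixels is half the picture's height over the tangent of half this angle, whatever the lens; pixels are square), "cx", "cy" (the principal point, pixels), "D" ([k1, k2, p1, p2, k3] as OpenCV has them; the pictures are not rectified), "pose" (4x4, takes a point from camera to world coordinates). Camera axes: x right, y up, looking along -z (the intrinsics and any distortion apply to the point x, -y, -z); pixel columns grow to the right and rows downward; lengths in m; the calibration is good to about 2 mm. A picture is of the moment at which its call begins. There is no depth.
- workorder.job_done(): hands the job in; it is judged then, once.
The state is a dict: "clock": time; "joint_pos": joint angles; "joint_vel": joint speeds; "tau": joint torques, N m; "eef_pos": TCP position; "tool_rot": TCP orientation; "ft_force": force on the tool from outside, world axes, zero at the start; "ft_torque": the same for the moment, N m; "grip_width": finger opening in m; "grasp_force": force on a finger pad.
Only numpy, scipy, OpenCV 4.12 (cv2) and the standard library are available. Lean on these libraries where they do the work, as an engineer would, in place of code of your own. Each camera call takes 0.05 s, during which the arm holds its last target. There are 200 camera calls.

## Working session

There is one attempt and no reset: what is moved stays moved. The work goes in short steps, Python scripts to look and compute and a shell command to move; the robot and the scene stay as the last step left them, time stands still between calls to the robot, and variables do not carry over. Pictures are saved under pics/ and viewed, at most 10 in all, crops included, and the job is handed in when it is done.

```bash
mkdir -p pics; ls; cat > h.py <<'E'
import numpy as np, cv2
from workcell import telemetry, vision, workorder
def cam(n):
    c=vision.camera(n); img=c["img"]; H,W=img.shape[:2]
    f=H/2/np.tan(np.radians(c["fov_y"])/2)
    c["K"]=np.array([[f,0,c["cx"]],[0,f,c["cy"]],[0,0,1.]]); c["D"]=np.array(c["D"],float); c["pose"]=np.array(c["pose"]); return c
def ray(c,uv):
    p=cv2.undistortPoints(np.array(uv,float).reshape(-1,1,2),c["K"],c["D"]).reshape(-1,2)
    d=np.c_[p[:,0],-p[:,1],-np.ones(len(p))]@c["pose"][:3,:3].T
    return c["pose"][:3,3],d
def onz(c,uv,z):
    o,d=ray(c,uv); z=np.broadcast_to(z,len(d)); return o+d*((z-o[2])/d[:,2])[:,None]
def proj(c,P):
    q=(np.atleast_2d(P)-c["pose"][:3,3])@c["pose"][:3,:3]; q=q*[1,-1,-1]
    return cv2.projectPoints(q,np.zeros(3),np.zeros(3),c["K"],c["D"])[0].reshape(-1,2)
def save(n,img): cv2.imwrite("pics/"+n,img[:,:,::-1])
E
python3 - <<'E'
from h import *
a=[cam(n) for n in("top","scene")]
for n,c in zip(("top","scene"),a): save(n+"0.png",c["img"]); print(c["pose"].round(3),c["K"][0,0],c["D"])
print(telemetry.get_obs())
E
```

```text
pics
[[ 2.500e-02  9.770e-01 -2.100e-01  1.520e-01]
 [-1.000e+00  2.500e-02 -5.000e-03  1.100e-02]
 [ 1.000e-03  2.100e-01  9.780e-01  1.521e+00]
 [ 0.000e+00  0.000e+00  0.000e+00  1.000e+00]] 433.82446359597 [0.05042193 0.         0.         0.         0.        ]
[[ 0.162 -0.849  0.504  0.965]
 [ 0.987  0.134 -0.092 -0.09 ]
 [ 0.01   0.512  0.859  0.951]
 [ 0.     0.     0.     1.   ]] 375.0181961347858 [0.00795844 0.         0.         0.         0.        ]
{'clock': 0.1, 'joint_pos': array([-1.17302204e+00,  2.41322032e-01,  3.86339012e-03,  1.33520063e+00,
       -4.37770966e-06,  1.57080194e+00]), 'joint_vel': array([ 0.00110017, -0.00188452,  0.00177128,  0.00047134, -0.00071446,
       -0.0011377 ]), 'tau': array([-4.24474529e-04, -3.73137474e+01,  2.53010005e+01,  1.08107945e-02,
       -2.14827469e-05,  4.84653725e-06]), 'eef_pos': array([ 0.19346411, -0.46044358,  0.23051147]), 'tool_rot': array([ 9.80287190e-01,  1.97575698e-01, -1.86187149e-04, -9.12676993e-04]), 'ft_force': array([-0.09543377,  0.24688624, -0.54466644]), 'ft_torque': array([-0.02145661,  0.03819233,  0.00460414]), 'grasp_force': 0.0, 'grip_width': 0.08540315188948992}
```

View pics/top0.png

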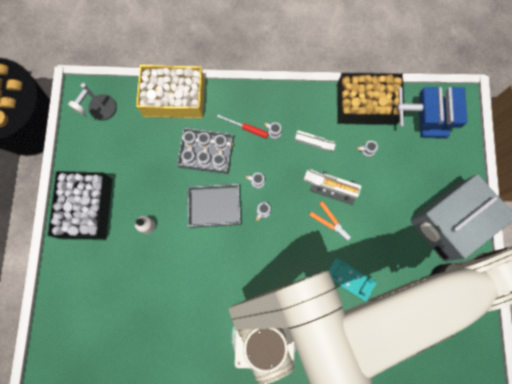

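View pics/scene0.png

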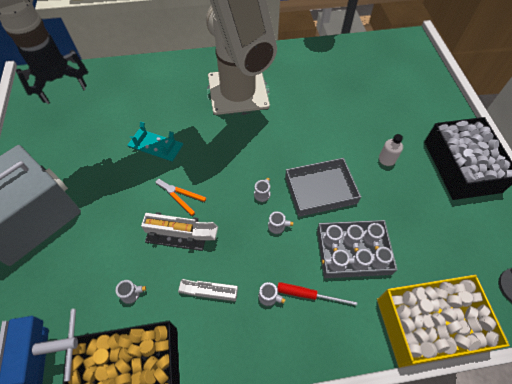

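Candidates: the tube is either the one in the dark rest with two brass sleeves at top (333,186) / scene (178,228), or the small empty look-alike lying on the bench at top (315,140) / scene (208,290). The rest is either the dark one under the big tube or the turquoise one at top (352,280). The empty tray is at top (215,205), the full one at (206,150). I choose the large tube in the dark rest; its spout seems to point left in top, towards +y. I'll check it in a close crop.

```bash
python3 - <<'E'
from h import *
t=cam("top");s=cam("scene")
A=cv2.resize(t["img"][160:214,290:375],None,fx=8,fy=8,interpolation=cv2.INTER_CUBIC)[:, :680]
B=cv2.resize(s["img"][205:255,135:225],None,fx=7.5,fy=7.5,interpolation=cv2.INTER_CUBIC)
im=np.zeros((600,680,3),np.uint8)
A=cv2.resize(A,(480,305));B=cv2.resize(B,(525,292))
im[:305,:480]=A; im[308:600,:525]=B
save("crop1.png",im)
# tray: grey interior
for n,c,(r0,r1,c0,c1) in(("top",t,(175,235,180,250)),("scene",s,(155,220,280,365))):
    sub=c["img"][r0:r1,c0:c1].astype(int); hsv=cv2.cvtColor(c["img"][r0:r1,c0:c1],cv2.COLOR_RGB2HSV)
    m=(hsv[...,1]<70).astype(np.uint8)
    cs,_=cv2.findContours(m,0,2); k=max(cs,key=cv2.contourArea)
    b=cv2.boxPoints(cv2.minAreaRect(k))+[c0,r0]; print(n,b.round(1).tolist()); print(onz(c,b,0.04).round(3).tolist()) 
E
```

```text
top [[185.3, 185.6], [238.9, 182.7], [241.2, 224.5], [187.6, 227.5]]
[[0.499, 0.289, 0.04], [0.514, 0.101, 0.04], [0.366, 0.088, 0.04], [0.352, 0.271, 0.04]]
scene [[283.6, 169.4], [351.7, 154.3], [362.4, 202.4], [294.3, 217.5]]
[[0.374, 0.087, 0.04], [0.352, 0.3, 0.04], [0.516, 0.282, 0.04], [0.532, 0.086, 0.04]]
```

View pics/crop1.png

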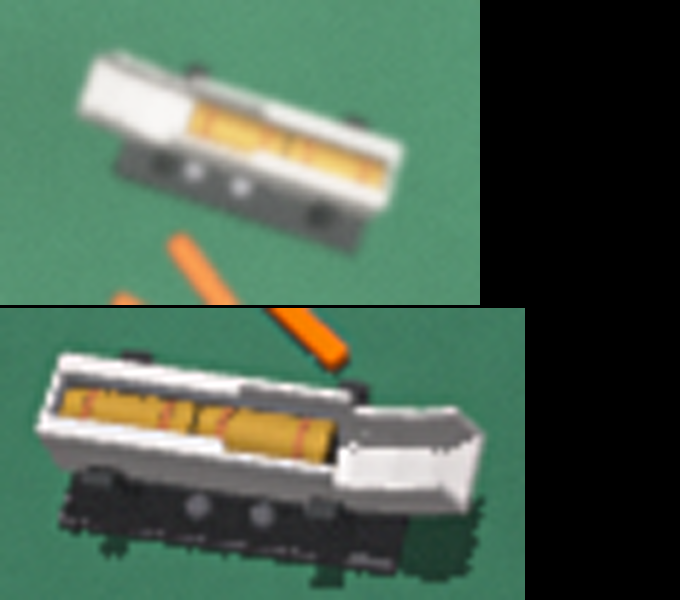

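The crop shows the large tube with two brass sleeves, lying in the dark rest. Its spout is at left in top (crop 90,85) and right in scene (crop 465,460), so it points to +y; the tail end edge in top is at crop (394,180).

```bash
python3 - <<'E'
from h import *
from scipy.spatial.transform import Rotation as R
t=cam("top");s=cam("scene")
T=onz(t,[(361.4,186.2),(358.2,197.2),(303.8,179.5),(307.7,170.3)],0.07)
S=onz(s,[(145.6,213.1),(141.9,225.9),(213.5,222.1),(216,239)],0.07)
for P in(T,S):
    a=P[:2].mean(0);b=P[2:].mean(0);d=b-a
    print(P.round(3).tolist(),'tail',a.round(3),'rim',b.round(3),np.linalg.norm(d),'yaw of y',np.degrees(np.arctan2(-d[0],d[1])))
o=telemetry.get_obs();print(R.from_quat(o["tool_rot"]).as_matrix().round(3))
w=cam("wrist");Tt=np.eye(4);Tt[:3,:3]=R.from_quat(o["tool_rot"]).as_matrix();Tt[:3,3]=o["eef_pos"]
print((np.linalg.inv(Tt)@w["pose"]).round(3),w["K"][0,0])
E
```

```text
[[0.505, -0.321, 0.07], [0.466, -0.309, 0.07], [0.524, -0.123, 0.07], [0.557, -0.137, 0.07]] tail [ 0.486 -0.315  0.07 ] rim [ 0.54 -0.13  0.07] 0.19265103306749726 yaw of y -16.52408292215851
[[0.473, -0.304, 0.07], [0.509, -0.313, 0.07], [0.527, -0.131, 0.07], [0.575, -0.129, 0.07]] tail [ 0.491 -0.309  0.07 ] rim [ 0.551 -0.13   0.07 ] 0.18858995402994505 yaw of y -18.603360315728814
[[ 0.922  0.387 -0.   ]
 [ 0.387 -0.922  0.001]
 [-0.    -0.001 -1.   ]]
[[-0.001  0.954  0.301  0.076]
 [ 1.     0.001  0.    -0.   ]
 [-0.     0.301 -0.954 -0.143]
 [ 0.     0.     0.     1.   ]] 265.17735068920496
```

```bash
python3 -m inch '[[[0,0,-0.0138],[0,0,0],-1],[[0,0,-0.0138],[0,0,0],-1],[[0,0,-0.0138],[0,0,0],-1],[[0,0,-0.0138],[0,0,0],-1],[[0,0,-0.0138],[0,0,0],-1],[[0,0,-0.0138],[0,0,0],-1],[[0,0,-0.0138],[0,0,0],-1],[[0,0,-0.0138],[0,0,0],-1],[[0,0,-0.0138],[0,0,0],-1],[[0,0,-0.0138],[0,0,0],-1]]'
python3 -m inch '[[[0,0,0],[0.1,0.08,0],-1],[[0,0,0],[0.1,0.08,0],-1],[[0,0,0],[0.1,0.08,0],-1],[[0,0,0],[0.1,0.08,0],-1],[[0,0,0],[0.1,0.08,0],-1],[[0,0,0],[0.1,0.08,0],-1],[[0,0,0],[0.1,0.08,0],-1],[[0,0,0],[0.1,0.08,0],-1],[[0,0,0],[0.1,0.08,0],-1],[[0,0,0],[0.1,0,0],-1]]'
python3 -m inch '[[[0,0,0],[0,0,0],-1],[[0,0,0],[0,0,0],-1],[[0,0,0],[0,0,0],-1]]'
python3 - <<'E'
from h import *
w=cam("wrist");save("w1.png",w["img"]);np.save("w1.npy",w["pose"]);o=telemetry.get_obs();print(o["eef_pos"],o["tool_rot"],o["ft_force"])
E
```

```text
clock: 1.18
eef_pos: [0.1937, -0.4609, 0.2313]
tool_rot: [0.805, 0.593, -0.0, -0.0]
ft_force: [0.1, -0.4, 0.2]
grip_width: 0.0855
grasp_force: 0.0
clock: 2.02
eef_pos: [0.494, -0.2392, 0.2305]
tool_rot: [0.806, 0.592, 0.001, 0.001]
ft_force: [0.4, -0.3, 0.3]
grip_width: 0.0856
grasp_force: 0.0
clock: 2.27
eef_pos: [0.4898, -0.24, 0.2312]
tool_rot: [0.806, 0.591, -0.0, -0.0]
ft_force: [-0.9, -0.2, -0.1]
grip_width: 0.0854
grasp_force: 0.0
[ 0.48950404 -0.24061378  0.23134367] [ 8.06845991e-01  5.90761786e-01 -2.28818386e-04  8.65744882e-05] [-0.2923479   0.26347648  0.4615521 ]
```

View pics/w1.png

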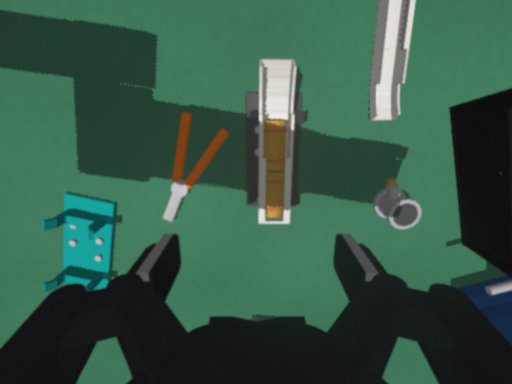

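The wrist view shows the tube nearly vertical in the picture, rim at row ~62 (cols 260–298), tail at row ~222 (cols 259–290); sleeves at cols 265–286. Neighbours: pliers (185,170), valve (400,207).

```bash
python3 - <<'E'
from h import *
w=cam("wrist")
im=w["img"].astype(int)
g=im.min(2)
for r in list(range(56,72,2))+list(range(80,230,10))+list(range(216,228,2)):
    x=np.where(g[r,240:310]>95)[0]
    if len(x): print(r,240+x.min(),240+x.max(),im[r,265+10].tolist())
o=[(259,223),(290.5,223),(260,61),(297,61)]
P=onz(w,o,0.07); print(P.round(4).tolist())
print(onz(w,[(400,207),(185,170)],0.03).round(3))
t=cam("top"); print('valves',onz(t,[(257,180),(263,210)],0.03).round(3))
R=w["pose"]; 
E
```

```text
58 260 293 [127, 145, 129]
60 259 294 [204, 201, 194]
62 259 295 [209, 206, 198]
64 259 296 [212, 208, 201]
66 259 296 [213, 209, 202]
68 258 296 [210, 207, 199]
70 258 296 [211, 207, 200]
80 258 295 [219, 216, 209]
90 258 294 [220, 218, 211]
100 255 294 [231, 229, 224]
110 258 293 [227, 225, 220]
120 259 294 [173, 136, 67]
130 256 293 [102, 67, 46]
140 259 292 [104, 82, 43]
150 257 292 [104, 83, 43]
160 259 291 [100, 65, 42]
170 259 291 [83, 68, 40]
180 259 290 [100, 71, 42]
190 259 290 [102, 82, 42]
200 259 289 [102, 83, 43]
210 258 290 [189, 134, 71]
220 258 290 [151, 150, 145]
216 258 290 [179, 143, 73]
218 258 290 [116, 109, 97]
220 258 290 [151, 150, 145]
222 258 290 [198, 203, 191]
[[0.4707, -0.3059, 0.07], [0.5085, -0.3179, 0.07], [0.5276, -0.1285, 0.07], [0.5646, -0.1403, 0.07]]
[[ 0.661 -0.361  0.03 ]
 [ 0.394 -0.22   0.03 ]]
valves [[0.528 0.038 0.03 ]
 [0.421 0.015 0.03 ]]
```

```bash
python3 -m inch '[[[0,0,0],[0.012,0.0365,0],-1],[[0,0,0],[0.012,0.0365,0],-1],[[0,0,0],[0,0,0.08],-1],[[0,0,0],[0,0,0.08],-1],[[0,0,0],[0,0,0.08],-1],[[0,0,0],[0,0,0.08],-1],[[0,0,0],[0,0,0.08],-1],[[0,0,0],[0,0,0.08],-1],[[0,0,0],[0,0,0.08],-1],[[0,0,0],[0,0,0.04],-1]]'
python3 -m inch '[[[0,0,0],[0,0,0.04],-1],[[0,0,0],[0,0,0.02],-1],[[0,0,0],[0,0,0],-1],[[0,0,0],[0,0,0],-1]]'
python3 -m inch '[[[0,0,0],[0,0,0],1],[[0,0,0],[0,0,0],1],[[0,0,0],[0,0,0],1],[[0,0,0],[0,0,0],1],[[0,0,0],[0,0,0],1],[[0,0,0],[0,0,0],1],[[0,0,0],[0,0,0],1],[[0,0,0],[0,0,0],1]]'
```

```text
clock: 3.25
eef_pos: [0.5106, -0.2402, 0.0484]
tool_rot: [0.807, 0.59, -0.001, -0.002]
ft_force: [-0.6, -0.2, -0.8]
grip_width: 0.085
grasp_force: 0.0
clock: 3.58
eef_pos: [0.5128, -0.2404, 0.0336]
tool_rot: [0.807, 0.591, 0.0, 0.0]
ft_force: [-0.2, -0.7, 0.2]
grip_width: 0.0857
grasp_force: 0.0
clock: 4.25
eef_pos: [0.5135, -0.2399, 0.0342]
tool_rot: [0.807, 0.591, 0.0, 0.001]
ft_force: [-1.4, 0.7, 6.0]
grip_width: 0.0387
grasp_force: 61.5
```

```bash
python3 -m inch '[[[0,0,0],[0,0,-0.02],1],[[0,0,0],[0,0,-0.04],1],[[0,0,0],[0,0,-0.05],1],[[0,0,0],[0,0,-0.06],1],[[0,0,0],[0,0,-0.06],1],[[0,0,0],[0,0,-0.06],1],[[0,0,0],[0,0,-0.06],1],[[0,0,0],[0,0,-0.04],1],[[0,0,0],[0,0,-0.02],1],[[0,0,0],[0,0,0],1]]'
python3 -m inch '[[[0,0,0],[0.01,-0.006,0],1],[[0,0,0],[0.025,-0.016,0],1],[[0,0,0],[0.04,-0.025,0],1],[[0,0,0],[0.055,-0.034,0],1],[[0,0,0],[0.06,-0.037,0],1],[[0,0,0],[0.06,-0.037,0],1],[[0,0,0],[0.06,-0.037,0],1],[[0,0,0],[0.06,-0.037,0],1],[[0,0,0],[0.06,-0.037,0],1],[[0,0,0],[0.06,-0.037,0],1]]'
python3 -m inch '[[[0,0,0],[0.06,-0.037,0],1],[[0,0,0],[0.06,-0.037,0],1],[[0,0,0],[0.06,-0.037,0],1],[[0,0,0],[0.06,-0.037,0],1],[[0,0,0],[0.055,-0.034,0],1],[[0,0,0],[0.045,-0.028,0],1],[[0,0,0],[0.03,-0.02,0],1],[[0,0,0],[0.015,-0.01,0],1],[[0,0,0],[0.01,-0.006,0],1],[[0,0,0],[0,0,0],1]]'
python3 -m inch '[[[0,0,-0.003],[0,0,0],1],[[0,0,-0.005],[0,0,0],1],[[0,0,-0.007],[0,0,0],1],[[0,0,-0.008],[0,0,0],1],[[0,0,-0.008],[0,0,0],1],[[0,0,-0.008],[0,0,0],1],[[0,0,-0.007],[0,0,0],1],[[0,0,-0.005],[0,0,0],1],[[0,0,-0.003],[0,0,0],1],[[0,0,0],[0,0,0],1]]'
python3 - <<'E'
from h import *
w=cam("wrist");s=cam("scene")
im=np.zeros((384,800,3),np.uint8); im[:,:400]=w["img"][:,60:460]; im[:,400:]=cv2.resize(s["img"][90:290,180:388],(400,384),interpolation=cv2.INTER_CUBIC)
save("w2.png",im);o=telemetry.get_obs();print(o["joint_pos"].round(2),o["ft_force"],o["ft_torque"])
E
```

```text
clock: 5.08
eef_pos: [0.5134, -0.2398, 0.157]
tool_rot: [0.807, 0.591, 0.0, 0.001]
ft_force: [0.6, -0.6, -4.3]
grip_width: 0.038
grasp_force: 60.9
clock: 5.92
eef_pos: [0.4688, -0.0698, 0.1554]
tool_rot: [0.806, 0.591, -0.001, -0.001]
ft_force: [0.4, -1.2, -5.8]
grip_width: 0.0381
grasp_force: 60.9
clock: 6.75
eef_pos: [0.4356, 0.0635, 0.1561]
tool_rot: [0.806, 0.591, -0.0, -0.0]
ft_force: [-0.2, -0.1, -4.2]
grip_width: 0.0379
grasp_force: 61.0
clock: 7.58
eef_pos: [0.4362, 0.0624, 0.1563]
tool_rot: [0.695, 0.719, -0.0, 0.0]
ft_force: [0.9, 0.3, -4.7]
grip_width: 0.0383
grasp_force: 61.0
[ 0.14  0.17 -0.28  1.11 -0.    1.68] [ 0.14886669 -0.30254227 -5.02433791] [ 0.02252434  0.000696   -0.02360214]
```

View pics/w2.png

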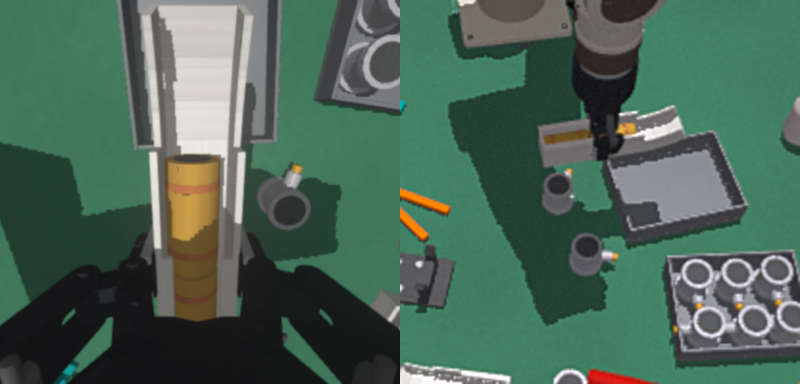

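Wrist view: front sleeve in the tube, its front end at crop row 157; spout over the tray. I tilt to 18° and then lower.

```bash
cat > mon.py <<'E'
from h import *
from scipy.spatial.transform import Rotation as R
w=cam("wrist"); hsv=cv2.cvtColor(w["img"],cv2.COLOR_RGB2HSV)
m=(hsv[...,0]>8)&(hsv[...,0]<28)&(hsv[...,1]>100)
m[:,:225]=0; m[:,285:]=0
rows=np.where(m.sum(1)>20)[0]
# runs of brass rows
runs=[(int(r[0]),int(r[-1])) for r in np.split(rows,np.where(np.diff(rows)>3)[0]+1) if len(r)]
o=telemetry.get_obs(); z=R.from_quat(o["tool_rot"]).as_matrix()[:,2]
M=R.from_quat(o["tool_rot"]).as_matrix()
rim=o["eef_pos"]+M@[.115,0,-.016]
print("clk %.2f tilt %.2f"%(o["clock"],np.degrees(np.arcsin(-M[2,0]))),"rim",rim.round(3),"tcp",o["eef_pos"].round(3),"F",o["ft_force"].round(1),"T",o["ft_torque"].round(2),runs)
E
python3 mon.py
python3 -m inch '[[[0,-0.002,0],[0,0,0],1],[[0,-0.004,0],[0,0,0],1],[[0,-0.005,0],[0,0,0],1],[[0,-0.005,0],[0,0,0],1],[[0,-0.005,0],[0,0,0],1],[[0,-0.005,0],[0,0,0],1],[[0,-0.005,0],[0,0,0],1],[[0,-0.005,0],[0,0,0],1],[[0,-0.005,0],[0,0,0],1],[[0,-0.004,0],[0,0,0],1]]'
python3 -m inch '[[[0,-0.003,0],[0.001,0,0.01],1],[[0,-0.002,0],[0.001,0,0.02],1],[[0,0,0],[0.001,0,0.03],1],[[0,0,0],[0.001,0,0.035],1],[[0,0,0],[0.001,0,0.04],1],[[0,0,0],[0.001,0,0.04],1],[[0,0,0],[0.001,0,0.03],1],[[0,0,0],[0.001,0,0.02],1],[[0,0,0],[0.001,0,0.015],1],[[0,0,0],[0.001,0,0.005],1]]'
python3 -m inch '[[[0,0,0],[0,0,0],1],[[0,0,0],[0,0,0],1],[[0,0,0],[0,0,0],1]]'
python3 mon.py
```

```text
clk 7.73 tilt 0.01 rim [0.432 0.178 0.172] tcp [0.436 0.063 0.156] F [-0.2  0.5 -4.9] T [-0.03 -0.    0.01] [(161, 319)]
clock: 8.57
eef_pos: [0.4361, 0.0639, 0.1564]
tool_rot: [0.688, 0.712, -0.098, 0.102]
ft_force: [0.1, 0.3, -5.6]
grip_width: 0.0386
grasp_force: 61.0
clock: 9.4
eef_pos: [0.4362, 0.043, 0.0847]
tool_rot: [0.687, 0.71, -0.109, 0.112]
ft_force: [0.1, 0.3, -4.4]
grip_width: 0.038
grasp_force: 61.0
clock: 9.65
eef_pos: [0.4372, 0.0437, 0.086]
tool_rot: [0.687, 0.71, -0.108, 0.113]
ft_force: [-0.3, 0.2, -5.2]
grip_width: 0.0379
grasp_force: 61.0
clk 9.70 tilt 17.98 rim [0.433 0.158 0.066] tcp [0.437 0.044 0.086] F [-0.  -0.  -4.8] T [0.57 0.07 0.02] [(85, 316)]
```

```bash
python3 -m inch '[[[0,-0.0028,0],[-0.001,0,-0.0067],1],[[0,-0.0028,0],[-0.001,0,-0.0067],1],[[0,0,0],[0,0,0],1],[[0,0,0],[0,0,0],1],[[0,0,0],[0,0,0],1],[[0,0,0],[0,0,0],1]]' >/dev/null; python3 mon.py
python3 -m inch '[[[0,-0.0014,0],[-0.0005,0,-0.0033],1],[[0,-0.0014,0],[-0.0005,0,-0.0033],1],[[0,0,0],[0,0,0],1],[[0,0,0],[0,0,0],1],[[0,0,0],[0,0,0],1],[[0,0,0],[0,0,0],1]]' >/dev/null; python3 mon.py
```

```text
clk 10.25 tilt 20.02 rim [0.433 0.158 0.065] tcp [0.437 0.044 0.089] F [ 0.2 -0.5 -5.2] T [0.57 0.01 0.01] [(65, 305)]
clk 10.80 tilt 21.02 rim [0.433 0.158 0.065] tcp [0.437 0.044 0.091] F [-0.2 -0.5 -4.3] T [0.66 0.02 0.02] [(55, 300)]
```

```bash
python3 -m inch '[[[0,-0.0014,0],[-0.0005,0,-0.0033],1],[[0,-0.0014,0],[-0.0005,0,-0.0033],1],[[0,0,0],[0,0,0],1],[[0,0,0],[0,0,0],1],[[0,0,0],[0,0,0],1],[[0,0,0],[0,0,0],1]]' >/dev/null; python3 mon.py
```

```text
clk 11.35 tilt 22.03 rim [0.433 0.157 0.065] tcp [0.437 0.045 0.093] F [-0.5  0.  -5. ] T [ 0.62 -0.01 -0.01] [(53, 299)]
```

```bash
python3 -m inch '[[[0,-0.0014,0],[-0.0005,0,-0.0033],1],[[0,-0.0014,0],[-0.0005,0,-0.0033],1],[[0,0,0],[0,0,0],1],[[0,0,0],[0,0,0],1],[[0,0,0],[0,0,0],1],[[0,0,0],[0,0,0],1]]' >/dev/null; python3 mon.py
```

```text
clk 11.90 tilt 23.04 rim [0.433 0.157 0.065] tcp [0.437 0.045 0.095] F [ 0.   0.4 -5.1] T [0.71 0.03 0.03] [(45, 295)]
```

```bash
python3 -m inch '[[[0,-0.0014,0],[-0.0005,0,-0.0033],1],[[0,-0.0014,0],[-0.0005,0,-0.0033],1],[[0,0,0],[0,0,0],1],[[0,0,0],[0,0,0],1],[[0,0,0],[0,0,0],1],[[0,0,0],[0,0,0],1]]' >/dev/null; python3 mon.py
```

```text
clk 12.45 tilt 24.05 rim [0.433 0.157 0.065] tcp [0.437 0.046 0.097] F [ 0.1 -0.5 -4.9] T [ 0.64 -0.    0.04] [(0, 269)]
```

```bash
python3 -m inch '[[[0,-0.0014,0],[-0.0005,0,-0.0033],1],[[0,-0.0014,0],[-0.0005,0,-0.0033],1],[[0,0,0],[0,0,0],1],[[0,0,0],[0,0,0],1],[[0,0,0],[0,0,0],1],[[0,0,0],[0,0,0],1]]' >/dev/null; python3 mon.py
```

```text
clk 13.00 tilt 25.06 rim [0.433 0.157 0.065] tcp [0.436 0.046 0.099] F [-0.2 -0.9 -3.8] T [0.66 0.01 0.02] [(0, 240)]
```

```bash
python3 - <<'E'
from h import *
w=cam("wrist");s=cam("scene")
im=np.zeros((384,800,3),np.uint8); im[:,:400]=w["img"][:,60:460]; im[:,400:]=cv2.resize(s["img"][90:290,180:388],(400,384),interpolation=cv2.INTER_CUBIC)
save("w3.png",im)
E
```

```text
(no output)
```

View pics/w3.png

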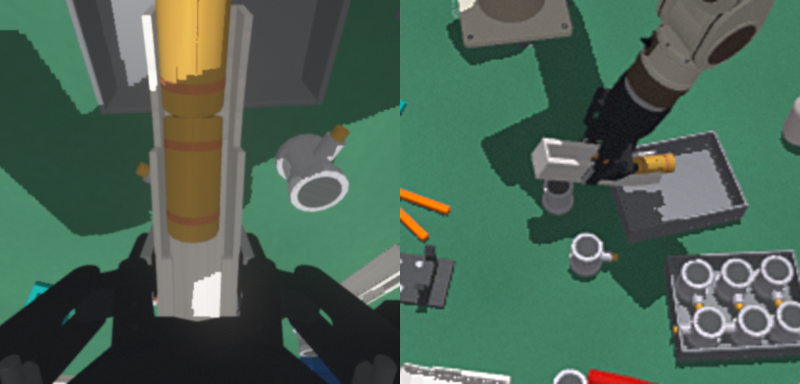

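Wrist view: the front sleeve is partly over the rim (its rear end at row 115, rim at ~10), with the back sleeve touching behind it (rows 117–240). I continue in half-degree steps.

```bash
cat >> mon.py <<'E'
# brightness profile of brass along the tube axis, to see gap
print("brass cols per row:",[(int(r),int(m[r].sum())) for r in range(0,150,10)])
E
python3 -m inch '[[[0,-0.0014,0],[-0.0005,0,-0.0033],1],[[0,0,0],[0,0,0],1],[[0,0,0],[0,0,0],1],[[0,0,0],[0,0,0],1]]' |grep force; python3 mon.py
```

```text
ft_force: [1.0, 0.4, -4.6]
grasp_force: 61.0
clk 13.48 tilt 25.56 rim [0.433 0.157 0.065] tcp [0.437 0.047 0.1  ] F [-1.   0.1 -4.8] T [0.66 0.01 0.04] [(0, 240)]
brass cols per row: [(0, 60), (10, 60), (20, 60), (30, 60), (40, 60), (50, 60), (60, 60), (70, 60), (80, 60), (90, 59), (100, 58), (110, 53), (120, 57), (130, 57), (140, 57)]
```

```bash

python3 -m inch '[[[0,-0.0014,0],[-0.0005,0,-0.0033],1],[[0,0,0],[0,0,0],1],[[0,0,0],[0,0,0],1],[[0,0,0],[0,0,0],1]]' |grep force; python3 mon.py
```

```text
ft_force: [0.2, 0.2, -4.8]
grasp_force: 61.0
clk 13.87 tilt 26.06 rim [0.433 0.157 0.065] tcp [0.437 0.047 0.101] F [-0.1  0.2 -5.5] T [ 0.69  0.02 -0.06] [(0, 239)]
brass cols per row: [(0, 60), (10, 60), (20, 60), (30, 60), (40, 60), (50, 60), (60, 60), (70, 60), (80, 60), (90, 59), (100, 58), (110, 49), (120, 57), (130, 57), (140, 57)]
```

```bash

python3 -m inch '[[[0,-0.0014,0],[-0.0005,0,-0.0033],1],[[0,0,0],[0,0,0],1],[[0,0,0],[0,0,0],1],[[0,0,0],[0,0,0],1]]' |grep force; python3 mon.py
```

```text
ft_force: [0.2, -1.0, -5.6]
grasp_force: 61.0
clk 14.25 tilt 26.57 rim [0.433 0.157 0.065] tcp [0.437 0.047 0.102] F [ 0.7  0.  -4.7] T [ 0.72 -0.    0.02] [(0, 238)]
brass cols per row: [(0, 60), (10, 60), (20, 60), (30, 60), (40, 60), (50, 60), (60, 60), (70, 60), (80, 60), (90, 59), (100, 58), (110, 44), (120, 57), (130, 57), (140, 57)]
```

```bash

python3 -m inch '[[[0,-0.0014,0],[-0.0005,0,-0.0033],1],[[0,0,0],[0,0,0],1],[[0,0,0],[0,0,0],1],[[0,0,0],[0,0,0],1]]' |grep force; python3 mon.py
```

```text
ft_force: [-0.2, -0.2, -4.9]
grasp_force: 61.0
clk 14.63 tilt 27.07 rim [0.433 0.157 0.065] tcp [0.436 0.048 0.103] F [ 0.5 -0.  -4.2] T [ 0.78 -0.   -0.05] [(0, 236)]
brass cols per row: [(0, 60), (10, 60), (20, 60), (30, 60), (40, 60), (50, 60), (60, 60), (70, 60), (80, 60), (90, 59), (100, 58), (110, 53), (120, 57), (130, 57), (140, 57)]
```

```bash

python3 -m inch '[[[0,0,0],[0,0,0],1],[[0,0,0],[0,0,0],1]]' |grep force; python3 mon.py
```

```text
ft_force: [-0.1, 0.1, -4.6]
grasp_force: 61.0
clk 14.85 tilt 27.07 rim [0.433 0.157 0.065] tcp [0.437 0.048 0.103] F [-0.   0.1 -5.2] T [ 0.71  0.05 -0.04] [(0, 236)]
brass cols per row: [(0, 60), (10, 60), (20, 60), (30, 60), (40, 60), (50, 60), (60, 60), (70, 60), (80, 60), (90, 59), (100, 58), (110, 53), (120, 57), (130, 57), (140, 57)]
```

```bash

python3 -m inch '[[[0,-0.0014,0],[-0.0005,0,-0.0033],1],[[0,0,0],[0,0,0],1],[[0,0,0],[0,0,0],1],[[0,0,0],[0,0,0],1]]' |grep ft; python3 mon.py
```

```text
ft_force: [0.5, -0.4, -4.5]
clk 15.23 tilt 27.58 rim [0.433 0.157 0.065] tcp [0.436 0.048 0.104] F [ 0.1  0.4 -4.7] T [0.7  0.03 0.01] [(0, 222)]
brass cols per row: [(0, 60), (10, 60), (20, 60), (30, 60), (40, 60), (50, 60), (60, 60), (70, 60), (80, 60), (90, 60), (100, 58), (110, 58), (120, 58), (130, 57), (140, 57)]
```

```bash

python3 -m inch '[[[0,-0.0014,0],[-0.0005,0,-0.0033],1],[[0,0,0],[0,0,0],1],[[0,0,0],[0,0,0],1],[[0,0,0],[0,0,0],1]]' |grep ft; python3 mon.py
```

```text
ft_force: [0.0, 1.1, -4.5]
clk 15.62 tilt 28.08 rim [0.433 0.157 0.065] tcp [0.437 0.048 0.105] F [ 0.9  0.8 -4.2] T [0.69 0.02 0.06] [(47, 189)]
brass cols per row: [(0, 0), (10, 0), (20, 0), (30, 0), (40, 0), (50, 60), (60, 60), (70, 60), (80, 60), (90, 59), (100, 58), (110, 58), (120, 57), (130, 57), (140, 56)]
```

Front one is out; I tilt back now.

```bash

python3 -m inch '[[[0,0.01,0],[0,0,0],1],[[0,0.014,0],[0,0,0],1],[[0,0.014,0],[0,0,0],1],[[0,0.012,0],[0,0,0],1],[[0,0.01,0],[0,0,0],1],[[0,0.008,0],[0,0,0],1],[[0,0.006,0],[0,0,0],1],[[0,0.004,0],[0,0,0],1],[[0,0,0],[0,0,0],1],[[0,0,0],[0,0,0],1]]' |grep ft; python3 mon.py
python3 - <<'E'
from h import *
w=cam("wrist");s=cam("scene")
im=np.zeros((384,800,3),np.uint8); im[:,:400]=w["img"][:,60:460]; im[:,400:]=cv2.resize(s["img"][90:290,180:388],(400,384),interpolation=cv2.INTER_CUBIC)
save("w4.png",im)
E
```

```text
ft_force: [1.0, -0.1, -4.0]
clk 16.50 tilt 0.07 rim [0.433 0.163 0.121] tcp [0.436 0.048 0.105] F [-0.6  0.3 -3.7] T [-0.12  0.01  0.  ] [(46, 188)]
brass cols per row: [(0, 0), (10, 0), (20, 0), (30, 0), (40, 0), (50, 60), (60, 60), (70, 60), (80, 60), (90, 59), (100, 59), (110, 58), (120, 58), (130, 57), (140, 57)]
```

View pics/w4.png

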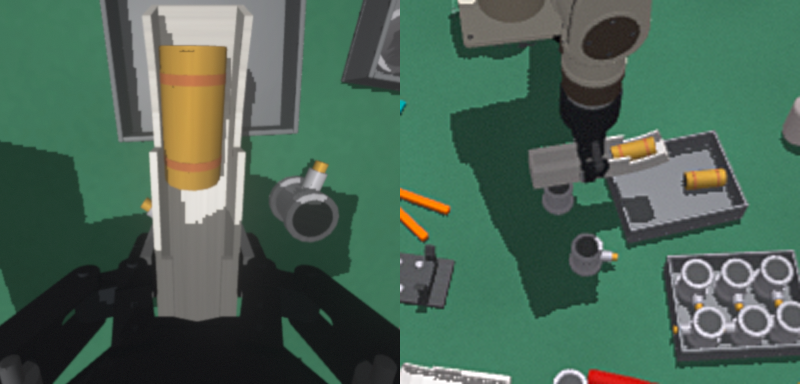

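Front sleeve lies in the tray (crop 705,180); the back one sits on the spout (rows 46–188). I raise the tube, tilt the spout up to slide it back, yaw back and travel home.

```bash

python3 -m inch '[[[0,0,0],[0,0,-0.02],1],[[0,0.006,0],[0,0,-0.04],1],[[0,0.006,0],[0,0,-0.04],1],[[0,0.006,0],[0,0,-0.04],1],[[0,0.006,0],[0,0,-0.03],1],[[0,0.006,0],[0,0,-0.015],1],[[0,0,0],[0,0,0],1],[[0,0,0],[0,0,0],1],[[0,0,0],[0,0,0],1],[[0,0,0],[0,0,0],1]]' |grep ft; python3 mon.py
python3 -m inch '[[[0,0,0],[0,0,0],1],[[0,0,0],[0,0,0],1],[[0,0,0],[0,0,0],1],[[0,-0.006,0],[0,0,0],1],[[0,-0.006,0],[0,0,0],1],[[0,-0.006,0],[0,0,0],1],[[0,-0.006,0],[0,0,0],1],[[0,-0.006,0],[0,0,0],1],[[0,0,0],[0,0,0],1],[[0,0,0],[0,0,0],1]]' |grep ft; python3 mon.py
python3 -m inch '[[[0,0,0.003],[0,0,0],1],[[0,0,0.005],[0,0,0],1],[[0,0,0.007],[0,0,0],1],[[0,0,0.008],[0,0,0],1],[[0,0,0.008],[0,0,0],1],[[0,0,0.008],[0,0,0],1],[[0,0,0.007],[0,0,0],1],[[0,0,0.005],[0,0,0],1],[[0,0,0.003],[0,0,0],1],[[0,0,0],[0,0,0],1]]'; python3 mon.py
```

```text
ft_force: [-0.8, -0.3, -3.2]
clk 17.48 tilt -10.77 rim [0.432 0.156 0.197] tcp [0.436 0.046 0.16 ] F [ 0.3  0.6 -4.5] T [-0.43 -0.    0.03] [(0, 3), (140, 259)]
brass cols per row: [(0, 26), (10, 0), (20, 0), (30, 0), (40, 0), (50, 0), (60, 0), (70, 0), (80, 0), (90, 0), (100, 0), (110, 0), (120, 0), (130, 0), (140, 26)]
ft_force: [-0.7, -0.3, -3.7]
clk 18.37 tilt -0.05 rim [0.433 0.16  0.176] tcp [0.436 0.046 0.16 ] F [ 0.  -0.1 -4. ] T [-0.03 -0.01  0.03] [(0, 1), (147, 264)]
brass cols per row: [(0, 29), (10, 0), (20, 0), (30, 0), (40, 0), (50, 0), (60, 0), (70, 0), (80, 0), (90, 0), (100, 0), (110, 0), (120, 0), (130, 0), (140, 0)]
clock: 19.2
eef_pos: [0.4366, 0.0449, 0.1602]
tool_rot: [0.807, 0.59, 0.0, -0.0]
ft_force: [-0.9, -0.0, -3.1]
grip_width: 0.0382
grasp_force: 61.1
clk 19.25 tilt -0.01 rim [0.471 0.155 0.176] tcp [0.437 0.045 0.16 ] F [ 0.1 -0.3 -4.1] T [-0.08  0.   -0.05] [(148, 264)]
brass cols per row: [(0, 0), (10, 0), (20, 0), (30, 0), (40, 0), (50, 0), (60, 0), (70, 0), (80, 0), (90, 0), (100, 0), (110, 0), (120, 0), (130, 0), (140, 0)]
```

```bash

python3 -m inch '[[[0,0,0],[-0.01,0.006,0],1],[[0,0,0],[-0.025,0.016,0],1],[[0,0,0],[-0.04,0.025,0],1],[[0,0,0],[-0.055,0.035,0],1],[[0,0,0],[-0.06,0.038,0],1],[[0,0,0],[-0.06,0.038,0],1],[[0,0,0],[-0.06,0.038,0],1],[[0,0,0],[-0.06,0.038,0],1],[[0,0,0],[-0.06,0.038,0],1],[[0,0,0],[-0.06,0.038,0],1]]' >/dev/null
python3 -m inch '[[[0,0,0],[-0.06,0.038,0],1],[[0,0,0],[-0.06,0.038,0],1],[[0,0,0],[-0.06,0.038,0],1],[[0,0,0],[-0.055,0.035,0],1],[[0,0,0],[-0.04,0.025,0],1],[[0,0,0],[-0.03,0.02,0],1],[[0,0,0],[-0.02,0.013,0],1],[[0,0,0],[-0.01,0.007,0],1],[[0,0,0],[0,0,0],1],[[0,0,0],[0,0,0],1]]'; python3 mon.py
python3 - <<'E'
import numpy as np
from h import *
o=telemetry.get_obs(); d=np.array([.5126,-.2404])-o["eef_pos"][:2]; a=np.radians(72.4)
q=o["tool_rot"];print("yaw",np.degrees(2*np.arctan2(q[1],q[0])),"rows x,y",(d@[np.cos(a),np.sin(a)]/.3).round(4),(d@[np.sin(a),-np.cos(a)]/.3).round(4), "z",(o["eef_pos"][2]-.034)/.3)
E
```

```text
clock: 20.92
eef_pos: [0.5117, -0.2375, 0.1601]
tool_rot: [0.806, 0.591, -0.0, -0.0]
ft_force: [1.1, 0.0, -3.0]
grip_width: 0.0381
grasp_force: 61.1
clk 20.97 tilt -0.02 rim [ 0.546 -0.128  0.176] tcp [ 0.512 -0.237  0.16 ] F [ 0.7 -0.1 -3.4] T [-0.05  0.02  0.  ] [(147, 263)]
brass cols per row: [(0, 0), (10, 0), (20, 0), (30, 0), (40, 0), (50, 0), (60, 0), (70, 0), (80, 0), (90, 0), (100, 0), (110, 0), (120, 0), (130, 0), (140, 0)]
yaw 72.5255379268914 rows x,y -0.0091 0.006 z 0.42060609663947307
```

```bash

python3 -m inch '[[[0,0,0],[-0.004,0.004,0.02],1],[[0,0,0],[-0.004,0.004,0.04],1],[[0,0,0],[0,0,0.05],1],[[0,0,0],[0,0,0.05],1],[[0,0,0],[0,0,0.05],1],[[0,0,0],[0,0,0.05],1],[[0,0,0],[0,0,0.03],1],[[0,0,0],[0,0,0.02],1],[[0,0,0],[0,0,0],1],[[0,0,0],[0,0,0],1]]'
python3 -m inch '[[[0,0,0],[0,0,0.01],1],[[0,0,0],[0,0,0.01],1],[[0,0,0],[0,0,0.01],1],[[0,0,0],[0,0,0.01],1],[[0,0,0],[0,0,0.01],1],[[0,0,0],[0,0,0.01],1],[[0,0,0],[0,0,0.01],1],[[0,0,0],[0,0,0],1],[[0,0,0],[0,0,0],1]]'
```

```text
clock: 21.8
eef_pos: [0.5137, -0.2409, 0.0674]
tool_rot: [0.806, 0.591, 0.0, 0.0]
ft_force: [-0.0, -0.3, -3.2]
grip_width: 0.0381
grasp_force: 61.1
clock: 22.55
eef_pos: [0.5133, -0.241, 0.0459]
tool_rot: [0.807, 0.591, -0.0, -0.0]
ft_force: [-0.5, 0.4, -3.6]
grip_width: 0.0383
grasp_force: 61.1
```

```bash

python3 -m inch '[[[0,0,0],[0,0,0.008],1],[[0,0,0],[0,0,0.008],1],[[0,0,0],[0,0,0.008],1],[[0,0,0],[0,0,0.006],1],[[0,0,0],[0,0,0.004],1],[[0,0,0],[0,0,0.003],1],[[0,0,0],[0,0,0],1],[[0,0,0],[0,0,0],1],[[0,0,0],[0,0,0],1]]'
```

```text
clock: 23.3
eef_pos: [0.5136, -0.2411, 0.0352]
tool_rot: [0.807, 0.591, 0.0, 0.0]
ft_force: [-0.2, -0.7, -3.7]
grip_width: 0.0383
grasp_force: 61.1
```

```bash

python3 -m inch '[[[0,0,0],[0,0,0.004],1],[[0,0,0],[0,0,0],1],[[0,0,0],[0,0,0],1],[[0,0,0],[0,0,0],1]]'
```

```text
clock: 23.63
eef_pos: [0.5138, -0.2413, 0.0342]
tool_rot: [0.807, 0.591, 0.0, 0.0]
ft_force: [0.4, -0.6, -1.6]
grip_width: 0.0384
grasp_force: 61.1
```

Touching; 0.6 mm more, then release, retreat and check.

```bash

python3 -m inch '[[[0,0,0],[0,0,0.002],1],[[0,0,0],[0,0,0],1],[[0,0,0],[0,0,0],1],[[0,0,0],[0,0,0],-1],[[0,0,0],[0,0,0],-1],[[0,0,0],[0,0,0],-1],[[0,0,0],[0,0,0],-1],[[0,0,0],[0,0,0],-1],[[0,0,0],[0,0,0],-1],[[0,0,0],[0,0,0],-1]]'
python3 -m inch '[[[0,0,0],[0,0,-0.03],-1],[[0,0,0],[0,0,-0.06],-1],[[0,0,0],[0,0,-0.08],-1],[[0,0,0],[0,0,-0.1],-1],[[0,0,0],[0,0,-0.1],-1],[[0,0,0],[0,0,-0.1],-1],[[0,0,0],[0,0,-0.1],-1],[[0,0,0],[0,0,-0.08],-1],[[0,0,0],[0,0,0],-1],[[0,0,0],[0,0,0],-1]]'
python3 - <<'E'
from h import *
w=cam("wrist");s=cam("scene")
im=np.zeros((384,800,3),np.uint8); im[:,:400]=w["img"][:,60:460]; im[:,400:]=cv2.resize(s["img"][130:280,125:368],(400,247),interpolation=cv2.INTER_CUBIC)[:384] if 0 else cv2.resize(s["img"][110:318,135:352],(400,384),interpolation=cv2.INTER_CUBIC)
save("w5.png",im)
E
```

```text
clock: 24.47
eef_pos: [0.5135, -0.2411, 0.0333]
tool_rot: [0.807, 0.591, -0.0, -0.0]
ft_force: [0.2, -0.1, -0.2]
grip_width: 0.0853
grasp_force: 0.0
clock: 25.3
eef_pos: [0.5145, -0.2416, 0.231]
tool_rot: [0.807, 0.591, 0.001, 0.002]
ft_force: [-1.2, 0.4, -0.5]
grip_width: 0.0858
grasp_force: 0.0
```

View pics/w5.png

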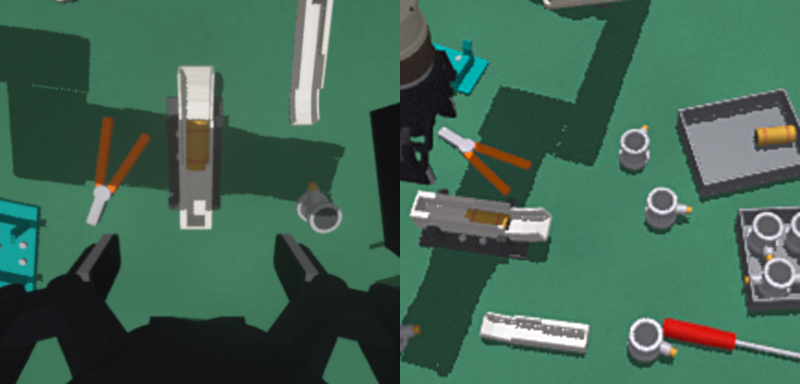

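The tube lies in the rest with the back sleeve inside (wrist crop 198,145) and the front sleeve in the tray (crop 775,135). Last, I check the lengthwise offset against the rest plate.

```bash
python3 - <<'E'
from h import *
w=cam("wrist"); g=w["img"].astype(int)
# dark neutral plate left of tube: cols 228..236
col=g[:,229:236].mean(1); neu=(np.ptp(col,axis=1)<14)
r=np.where(neu&(np.arange(384)>70)&(np.arange(384)<240))[0]; print(r.min(),r.max(),len(r))
wh=np.where(g[:,240:275].min(2).mean(1)>120)[0]; 
t=np.array([w for w in np.where(g[:,245:268].min(2).max(1)>130)[0] if w<240]); print(t.min(),t.max())
pl=onz(w,[(232,r.min()),(232,r.max())],.008); T=onz(w,[(256,t.max()+.5)],.07)
a=np.radians(72.4); u=np.array([np.cos(a),np.sin(a),0]); v=np.array([np.sin(a),-np.cos(a),0])
tail=T[0]@u; print("plate ends rel tube origin(mm)",((pl@u-tail)*1000-85).round(1))
for row in (100,140,180,215):
    x=np.where(g[row,225:290].min(1)>85)[0]+225; e=onz(w,[(x.min(),row),(x.max()+1,row)],.07)@v; print(row,x.min(),x.max(),(e*1000).round(1))
x0,x1=[],[]
print("tcp side",telemetry.get_obs()["eef_pos"]@v*1000)
E
```

```text
98 202 95
66 230
plate ends rel tube origin(mm) [ 73.9 -70.5]
100 230 276 [531.7 582.4]
140 241 274 [542.9 581.2]
180 242 274 [543.2 582.2]
215 241 275 [541.3 584.3]
tcp side 561.4615749964644
```

```bash
python3 -c "
from workcell import workorder;print(workorder.job_done())"
```

```text
the job is handed in; nothing more can be done
None
```

The front sleeve is in the empty tray, the back sleeve is still in the tube, and the tube is back in its rest with the spout the same way; I handed the job in at about 25 s, and no verdict came back.

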